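# Hold a soap dispenser centred in the sink's hole for fixing

### The arm

A 7-joint arm with a two-finger parallel gripper is mounted at the origin on the work surface. World frame = base frame: x ahead of the robot, y to its left, z up, the work surface at z = 0. Lengths are in mm, angles in rad, forces in N, time in s.
With the tool pointing down it reaches from about 425 to 825 mm from the base axis. Payload 3.6 kg.
Tool frame: the origin (TCP) lies on the centre line of the jaws, within the pads' length; the fingertips stand ahead of it and the grasp point (between the pads) is the TCP (manip.tips_ahead is the z of the fingertips in the tool frame, in mm); z points along the fingers, y is the line along which they close (so a half turn about z gives the same grasp; the last joint's range is limited). The gripper opens to 93 mm and grips with 3 to 60 N. Pads are 15 mm wide; open, the fingers measure 128 mm over their backs; the gripper's body (75 mm by 188 mm) begins 65 mm behind the grasp point.
Start: joints at [1.204, 0.615, -0.013, 1.423, 0.008, 1.103, -0.04], TCP at [217.267, -612.583, 237.64] pointing down, gripper open.
Joint ranges: [-3.12, 3.12], [-0.3, 2.06], [-1.34, 1.32], [0.26, 2.42], [-1.36, 4.5], [0.01, 1.98], [-2.84, 2.84]. Speed limits (rad/s): [2.79, 2.79, 3.14, 3.14, 3.14, 3.14, 3.14].

### API

Orientations are given as a 3x3 rotation matrix whose columns are the frame's x, y, z axes.
In Python, from bench import manip gives the robot as it stands. The module is installed in compiled form; this text tells all that it offers.
- The arm moves only by the tool arm_command, never from a script. Its argument "commands" is a list of rows, each a list of 7 numbers: the turn, a rotation vector about the tool's x, y, z in degrees, then the shift along the tool's x, y, z in cm, then the closure, from 0 (fully open) to 1 (shut). A call has 1 to 8 rows; each row shifts and turns the commanded pose from where the row before left it, along the tool's axes as they then stand; what a row does not reach is not made up. A row lasts 1/12 s, in which the tool goes at most 41.7 mm and 7.16 degrees, less where a joint would pass 70% of its speed; a pose out of reach is approached as far as the arm can. A call is refused whole if a number of a shift passes 4.17 or a number of a turn 7.16, either way. A call with a gripper value outside its range is refused whole. The fingers move at their own pace and stop on an object; "grip_force" is the grip in N (left out, the last holds). Time passes only in rows, so rows that do not move let the fingers close. It gives the time, the measured TCP pose, the force, the opening and the grip force at its end, in the units of the state.
- manip.sense(): the state, without advancing time (a new reading comes with each control period).
- manip.camera(name): name is "side" or "top" or "wrist"; returns a dict with "pixels" (400x640x3 uint8, blue, green, red), "depth" (400x640 float32, mm along the optical axis (not along the pixel's ray), 0 where there is no reading), "mtx" (3x3 intrinsics, pixels), "world_to_cam" (4x4, takes a point from world to camera coordinates). Camera axes: x right, y up, looking along -z (the intrinsics and any distortion apply to the point x, -y, -z); pixel columns grow to the right and rows downward; lengths in mm; the calibration is good to about 2 mm. A picture is of the moment at which its call begins.
- manip.sign_off(): hands the job in; it is judged then, once.
The state is a dict: "time_s": time; "q": joint angles; "qvel": joint speeds; "joint_efforts": joint torques, N m; "tool_pos": TCP position; "tcp_rot": TCP orientation; "wrist_force": force on the tool from outside, world axes, zero at the start; "ft_torque": the same for the moment, N m; "grip_width": opening from 0.0 (shut) to 1.0 (fully open); "finger_force": force on a finger pad.
Only numpy, scipy, OpenCV 4.12 (cv2) and the standard library are available. Lean on these libraries where they do the work, as an engineer would, in place of code of your own. Each camera call takes 0.05 s, during which the arm holds its last target. There are 200 camera calls.

### The job

First swing the tap's spout round so that it points well out over the sink's bowl, clear of the empty hole in the tap ledge. Then take the soap dispenser out of its plywood block and lower its shank through that hole without the dispenser ever touching the sink or tap, and finish while still holding it there: upright, still, centred in the hole, its flange about a finger's width (15 mm) above the ledge, so that the fitter can put on the sealant and the nut. Leave the jar and the two tools where they are.

Things in the scene. Friction and masses are not known exactly. Their poses are not given: they have to be found in the camera images.
- hole (a point): centre of the empty round hole, 35 mm diameter, in the black sink's tap ledge, at the ledge's upper face, 130 mm above the worktop. Ledge 12 mm thick, 110 (x) by 340 mm (y), open space below the hole. Hole mid-width, 80 mm to -y of the ledge's middle. Axes are the sink's: x from ledge to bowl, y along the ledge, z up
- spout_pivot (a point): point on the vertical swivel axis of the dark metal tap, at mid-height of its spout, 226 mm above the worktop, 160 mm from the hole along the sink's +y. Below the spout stands a fixed round pillar, 42 mm diameter, with a small lever reaching 53 mm from the axis to +y, its tip up to the spout's underside
- spout_end (a point): centre of the spout's free end face, 200 mm from the swivel axis. The spout is a level straight bar 24 mm wide and 22 mm high (top 237 mm above the worktop) with a 12 mm nozzle below near the free end; x of this point runs outward along the spout, z up.
- spout (a joint): swivel angle, rad: 0 is along the sink's -y, over the hole; grows counter-clockwise seen from above, out over the bowl; pi/2 is along the sink's +x, straight over the bowl. Starts at -0.1 to 0.35; stop at 2.0. Light friction (0.15 N m: a push of 1 to 2 N); it stays where left
- dispenser_grip (a point): middle of the metal soap dispenser's upright body, the place to grip: cylinder 28 mm diameter, 26 mm below to 21 mm above here. z up its axis, x along the nozzle: a bar on top, 14 mm wide, from -11 to +51 mm along x, up to 32 mm above here. Below the body a flange 50 mm diameter, 8 mm thick. 0.25 kg
- flange (a point): centre of the underside of the dispenser's flange, on its axis, 34 mm below the grip point; at the start it rests on the block's top (110 mm above the worktop)
- shank_tip (a point): centre of the lower end of the dispenser's straight brass shank (20 mm diameter, 60 mm long below the flange), on its axis, 94 mm below the grip point
- block: fixed plywood block 80 x 80 mm, 110 mm high, with a 26 mm through hole in which the shank stands (pulled straight up, 60 mm); origin at the centre of its underside, on the worktop. It stands left or right of the sink.
- jar_mid (a point): centre of a closed jar, 60 mm diameter, 85 mm high, standing on the worktop on the other side of the sink from the block; not to be disturbed
- wrench_mid (a point): steel wrench 200 mm long lying flat on the worktop, origin under its middle, x along it; not to be disturbed
- screwdriver_mid (a point): screwdriver 190 mm long with a yellow handle lying on the worktop, origin near its middle, x along it; not to be disturbed
- dispenser: the whole soap dispenser; origin at the tip of its shank
- sink: the whole fixed sink with tap, place and turn vary; origin on the worktop under the middle of the ledge. The bowl, 270 (x) by 340 mm (y), open on top, rim level with the ledge (130 mm), begins 55 mm to +x of the ledge's middle. Timber props stand under the ledge's ends and the bowl
Things that resemble listed ones, but are neither listed nor needed, are in the scene too. Leave any blue look-alike of the dispenser alone.

How it is judged (in metres and radians):
On the way, in this order (a step that is already met when the one before it is completed fails the run):
1. the spout is swung out over the bowl, clear of the hole, with the dispenser still in its block (value of joint spout above 0.85 rad and distance of flange from where it was at the start of the episode below 0.03 m), for 0.2 s.
2. the shank is in the hole, its tip below the ledge (z of shank_tip in the frame of hole below -0.014 m and horizontal distance between shank_tip and hole below 0.0075 m), for 0.1 s.
At the end, for the whole second after the job is handed in: The robot holds the dispenser (finger force over 1 N) upright within 0.08 rad and still (under 15 mm/s), shank tip and flange both within 5 mm of the hole's axis, flange underside 6 to 26 mm above the ledge, not touching the sink (under 0.2 N); the spout stands at more than 0.85 rad, over the bowl (value of joint spout above 0.85 rad and horizontal distance between each of shank_tip, flange and hole below 0.005 m and angle between dispenser's own z axis and vertical below 0.08 rad and z of flange in the frame of hole between 0.006 and 0.026 m and contact force between the fingers and dispenser above 1 N and contact force between dispenser and sink below 0.2 N and linear speed of dispenser below 0.015 m/s); the arm keeps its last pose, push and grip.
It fails at once if the dispenser touches the sink or the tap (contact force between dispenser and sink above 0.5 N).
It fails at once if the jar or a tool is moved from its place (distance of any of jar_mid, wrench_mid, screwdriver_mid from where it was at the start of the episode above 0.03 m).
It also fails if it takes over 72 s, if anything falls off the work surface, if the arm or the gripper's body presses on something with over 40 N, if the wrist force passes 120 N, or if a joint passes its speed limit or range.

## Working session

There is one attempt and no reset: what is moved stays moved. The work goes in short steps, Python scripts to look and compute and a tool call to move; the robot and the scene stay as the last step left them, time stands still between calls to the robot, and variables do not carry over. Pictures are saved under pics/ and viewed, at most 10 in all, crops included, and the job is handed in when it is done.

Besides the shell and the picture viewer there is one more tool, called after "Emit:" as a command line: name --pt "numbers of a row" for each row, then --argument value for the rest. arm_command: Moves the arm, as the interface text tells. Its arguments: {"type":"object","properties":{"commands":{"type":"array"},"grip_force":{"type":"number"}},"required":["commands"]}

```bash
mkdir -p pics; cat > h.py <<'E'
import numpy as np, cv2, pickle
from bench import manip
def grab(n,tag):
    c=manip.camera(n); pickle.dump(c,open(f'pics/{tag}.pkl','wb')); cv2.imwrite(f'pics/{tag}.png',c['pixels']); return c
def load(tag): return pickle.load(open(f'pics/{tag}.pkl','rb'))
def pts(c,depth=None):
    "world point of each pixel from depth"
    d=c['depth']; h,w=d.shape; u,v=np.meshgrid(np.arange(w),np.arange(h)); K=c['mtx']
    x=(u-K[0,2])/K[0,0]*d; y=(v-K[1,2])/K[1,1]*d
    P=np.stack([x,-y,-d,np.ones_like(d)],-1)@np.linalg.inv(c['world_to_cam']).T
    return P[...,:3]
def ray(c,u,v,z):
    "world point where pixel's ray meets height z"
    K=c['mtx']; T=np.linalg.inv(c['world_to_cam'])
    d=T[:3,:3]@np.array([(u-K[0,2])/K[0,0],-(v-K[1,2])/K[1,1],-1]); o=T[:3,3]
    return o+d*(z-o[2])/d[2]
E
python3 - <<'E'
from h import *
for n in('top','side','wrist'):
    c=grab(n,n+'0'); print(n,c['mtx'].round(1).tolist(),np.linalg.inv(c['world_to_cam'])[:3].round(2).tolist(),(c['depth']>0).mean())
s=manip.sense(); print(s, manip.tips_ahead)
E
```

```text
top [[499.8, 0.0, 324.8], [0.0, 499.8, 202.6], [0.0, 0.0, 1.0]] [[-0.03, 0.99, -0.14, 276.88], [-1.0, -0.03, 0.01, 6.79], [0.01, 0.14, 0.99, 1568.6]] 0.99604296875
side [[448.9, 0.0, 315.1], [0.0, 448.9, 209.8], [0.0, 0.0, 1.0]] [[-0.87, 0.38, -0.31, 80.19], [-0.5, -0.67, 0.55, 706.62], [0.0, 0.64, 0.77, 1171.47]] 0.995921875
wrist [[343.1, 0.0, 321.5], [0.0, 343.1, 203.0], [0.0, 0.0, 1.0]] [[0.33, 0.91, 0.26, 288.81], [-0.94, 0.32, 0.09, -586.47], [-0.0, -0.27, 0.96, 382.27]] 0.9958828125
{'time_s': 0.15, 'q': array([ 1.2035024 ,  0.61568777, -0.01265381,  1.42450249,  0.00808232,
        1.10341216, -0.04041105]), 'qvel': array([-0.00069309, -0.00222042,  0.00017615, -0.00441968,  0.00047165,
       -0.00075064,  0.00031953]), 'joint_efforts': array([ 1.32841509e-03, -4.59345067e+01,  2.09869375e-01, -1.65942925e+01,
       -6.10009278e-02,  1.81313959e-02,  1.73105141e-04]), 'tool_pos': array([ 217.10300504, -612.07469668,  236.76257021]), 'tcp_rot': array([[ 9.42464469e-01,  3.34305729e-01, -6.36528731e-04],
       [ 3.34306334e-01, -9.42462644e-01,  1.85480657e-03],
       [ 2.01679108e-05, -1.96088487e-03, -9.99998077e-01]]), 'wrist_force': array([-0.02638474, -0.21092344,  0.28843428]), 'ft_torque': array([ 0.04259312,  0.04604271, -0.00170624]), 'finger_force': 0.0, 'grip_width': 0.9987116525977211} 19.0
```

View pics/top0.png

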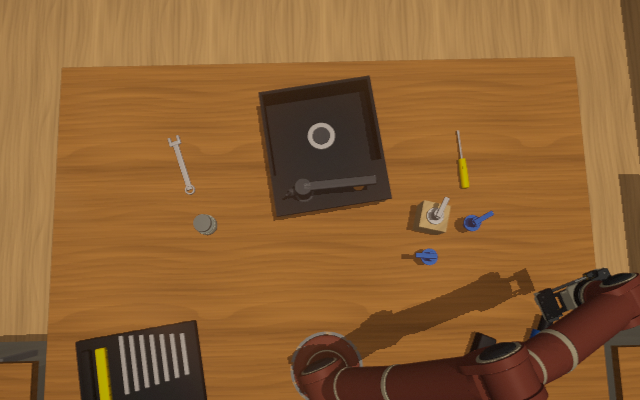

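View pics/side0.png

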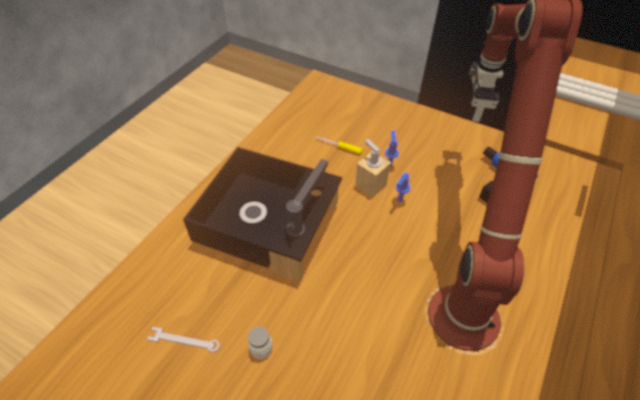

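Top view: the sink is at (325,147), with its ledge on the robot's side. The tap pivot is at (303,188), the spout runs to (375,181), and the hole is near (360,187), partly under the spout. Three objects look like the dispenser: a grey one in a plywood block at (436,214), a blue one at (473,222) and a blue one at (428,256). The grey one in the block fits the description. The jar is at (205,224), the wrench at (182,165) and the screwdriver at (462,160).

```bash
python3 - <<'E'
from h import *
c=load('top0'); P=pts(c); z=P[...,2]; im=c['pixels'].astype(int)
dark=im.max(2)<75
reg=np.zeros_like(dark); reg[60:230,245:400]=1
def rect(m,zn,name):
    v,u=np.nonzero(m); print(name,len(v),'z med',np.median(z[m]).round(1))
    q=np.array([ray(c,a,b,zn)[:2] for a,b in zip(u,v)],np.float32)
    r=cv2.minAreaRect(q); print(r, np.round(cv2.boxPoints(r)).tolist()); return q
m=dark&reg&(abs(z-130)<10); rect(m,130,'rim')
m=reg&(z>229)&(z<245); q=rect(m,237,'spout')
m=reg&(z>139); print('heights >139 hist',np.histogram(z[m],bins=10))
reg=np.zeros_like(dark); reg[190:240,410:458]=1
m=reg&(abs(z-110)<8); rect(m,110,'block')
m=reg&(z>125); rect(m,176,'disp top'); print(np.histogram(z[m],bins=12))
big=cv2.resize(c['pixels'][165:275,340:500],None,fx=5,fy=5,interpolation=cv2.INTER_CUBIC); cv2.imwrite('pics/crop1.png',big)
E
```

```text
rim 4578 z med 129.7
((660.4593505859375, -7.23455810546875), (379.6877746582031, 337.94146728515625), 7.692037105560303) [[450.0, 135.0], [495.0, -200.0], [871.0, -149.0], [826.0, 186.0]]
spout 805 z med 236.4
((528.3935546875, -33.672325134277344), (46.127281188964844, 221.21803283691406), 7.726078510284424) [[491.0, 73.0], [520.0, -146.0], [566.0, -140.0], [536.0, 79.0]]
heights >139 hist (array([988,   0,   0,   0,   0,   0,   0,   0,   0, 122]), array([ 139.05129732,  282.00571896,  424.9601406 ,  567.91456224,
        710.86898388,  853.82340552,  996.77782716, 1139.7322488 ,
       1282.68667044, 1425.64109208, 1568.59551372]))
block 564 z med 109.7
((442.0235290527344, -326.1825256347656), (82.44972229003906, 81.17571258544922), 75.80500030517578) [[393.0, -356.0], [471.0, -376.0], [491.0, -296.0], [413.0, -276.0]]
disp top 182 z med 173.6
((445.74017333984375, -329.1448974609375), (122.37789916992188, 51.989990234375), 1.4795405864715576) [[384.0, -305.0], [385.0, -357.0], [508.0, -354.0], [506.0, -302.0]]
(array([178,   0,   0,   0,   0,   0,   0,   0,   0,   0,   0,   4]), array([ 125.50528463,  245.76280372,  366.02032282,  486.27784191,
        606.535361  ,  726.79288009,  847.05039918,  967.30791827,
       1087.56543736, 1207.82295645, 1328.08047554, 1448.33799463,
       1568.59551372]))
```

View pics/crop1.png

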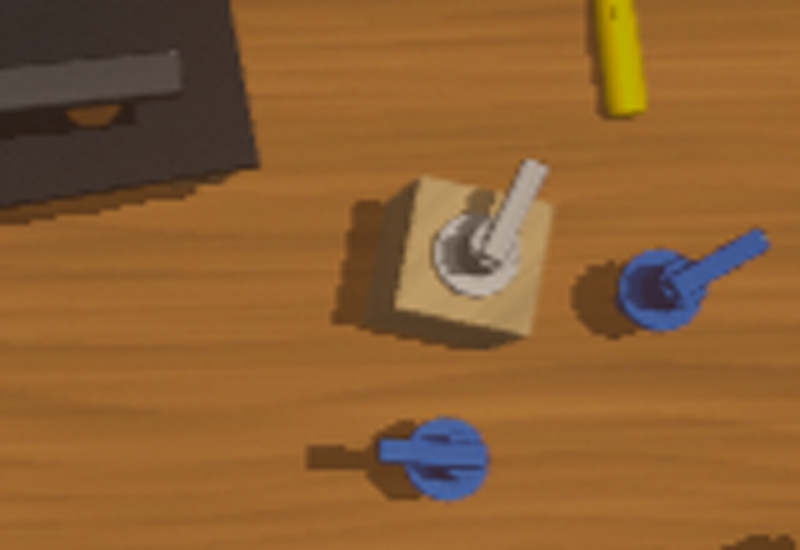

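The crop confirms it: the metal dispenser stands in the plywood block, with its flange at crop (478,255) and its nozzle pointing up and to the right. Both blue ones stand on the bare worktop.

```bash
python3 - <<'E'
from h import *
c=load('top0'); P=pts(c); z=P[...,2]; im=c['pixels'].astype(int)
reg=np.zeros(z.shape,bool); reg[60:230,322:400]=1
v,u=np.nonzero(reg&(z>226)&(z<245)); q=np.array([ray(c,a,b,237)[:2] for a,b in zip(u,v)],np.float32)
print('spout',cv2.minAreaRect(q)); 
a=np.deg2rad(7.69); x=np.array([np.cos(a),np.sin(a)]); y=np.array([-x[1],x[0]]); L=np.array([660.5,-7.2])-135*x
print('hole',L-80*y,'pivot',L+80*y)
reg[:]=0; reg[190:240,410:458]=1
v,u=np.nonzero(reg&(z>166)&(z<185)); q=np.array([ray(c,a,b,176)[:2] for a,b in zip(u,v)],np.float32); print('nozzle',cv2.minAreaRect(q),q.mean(0))
m=reg&(z>113)&(z<124); w=P[m]; print('flange',cv2.minEnclosingCircle(w[:,:2].astype(np.float32)),np.median(w[:,2]))
b=(im[...,0]-im[...,2]>50); n,l,st,ce=cv2.connectedComponentsWithStats(b.astype(np.uint8))
for i in range(1,n):
    if st[i,4]>80: 
        k=(l==i); print('blue',ce[i].round(),st[i,4],P[k][:,:2].mean(0).round(),np.percentile(z[k],[50,90,98]))
E
```

```text
spout ((525.7453002929688, -71.32459259033203), (25.928810119628906, 146.57916259765625), 4.579494953155518)
hole [ 537.41917104 -104.54531083] pivot [516.00905517  54.01574031]
nozzle ((459.6945495605469, -333.6245422363281), (22.15918731689453, 64.02030944824219), 66.35802459716797) [ 458.20514 -335.13773]
flange ((441.5706787109375, -326.5446472167969), 49.88739776611328) 116.11451168714098
blue [477. 221.] 184 [ 426. -455.] [115.78460963 127.69913085 130.3422769 ]
blue [428. 256.] 191 [ 325. -302.] [118.1222616  127.65491113 132.01086042]
```

Emit:
arm_command --pt "0 0 7 0 0 -2 0.45" --pt "0 0 7 0 0 -2 0.45" --pt "0 0 7 0 0 -2 0.45" --pt "0 0 7 0 0 -2 0.45" --pt "0 0 7 0 0 -2 0.45" --pt "0 0 7 0 0 -2 0.45" --pt "0 0 7 0 0 0 0.45" --pt "0 0 0 0 0 0 0.45"

```text
time_s: 0.82
tool_pos: [217.5, -612.9, 358.8]
tcp_rot: [[0.87, -0.494, 0.0], [-0.494, -0.87, -0.002], [0.002, 0.002, -1.0]]
wrist_force: [0.2, 0.7, -0.8]
grip_width: 0.555
finger_force: 0.0
```

Emit:
arm_command --pt "0 0 0 0.7 -4 0 0.45" --pt "0 0 0 0.7 -4 0 0.45" --pt "0 0 0 0.7 -4 0 0.45" --pt "0 0 0 0.7 -4 0 0.45" --pt "0 0 0 0.7 -4 0 0.45" --pt "0 0 0 0.7 -4 0 0.45" --pt "0 0 0 0.7 -4 0.5 0.45" --pt "0 0 0 0.4 -4 1 0.45"

```text
time_s: 1.48
tool_pos: [422.2, -358.4, 342.6]
tcp_rot: [[0.873, -0.488, 0.001], [-0.488, -0.873, -0.001], [0.001, 0.0, -1.0]]
wrist_force: [-0.3, -0.4, 0.5]
grip_width: 0.551
finger_force: 0.0
```

Emit:
arm_command --pt "0 0 0 0 -4 2 0.45" --pt "0 0 -6 0 0 2.4 0.45" --pt "0 0 0 0 0 0 0.45" --pt "0 0 0 0 0 0 0.45" --pt "0 0 0 0 0 0 0.45"

```text
time_s: 1.9
tool_pos: [438.3, -329.5, 300.6]
tcp_rot: [[0.916, -0.402, -0.0], [-0.402, -0.916, -0.001], [0.0, 0.001, -1.0]]
wrist_force: [0.4, 0.2, 0.5]
grip_width: 0.553
finger_force: 0.0
```

```bash
python3 - <<'E'
from h import *
c=grab('wrist','w1'); print(manip.sense()['tool_pos'],np.linalg.inv(c['world_to_cam'])[:3].round(2).tolist())
K=c['mtx']; p=c['world_to_cam']@[441.5,-326,118,1]; print('pred flange px',K[0,0]*p[0]/-p[2]+K[0,2],K[1,1]*p[1]/p[2]+K[1,2])
E
```

```text
[ 438.4809646  -329.81373456  301.14080563] [[-0.4, 0.88, 0.25, 507.98], [-0.92, -0.39, -0.11, -358.77], [0.0, -0.27, 0.96, 446.33]]
pred flange px 317.39930074828 185.28385231007852
```

View pics/w1.png

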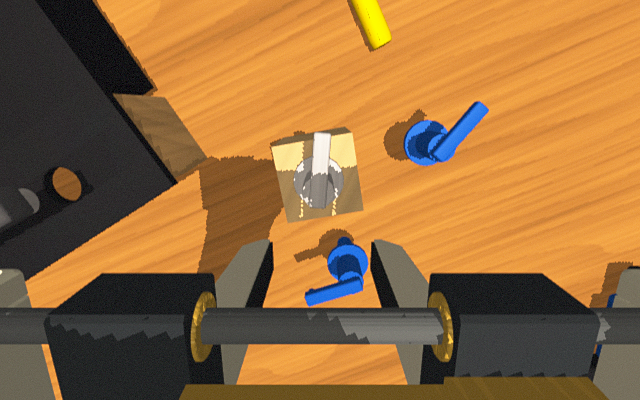

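Wrist view: the dispenser's flange is at (319,183), against a predicted (317,185). Its nozzle points up the image along the tool's x axis. The hole is visible at (66,183), and the blue ones are well clear.

```bash
cat >> h.py <<'E'
def disp(c,zf,box,p=1):
    "flange ring / nozzle measured by depth+low saturation; zf = height of flange top"
    P=pts(c); z=P[...,2]; s=cv2.cvtColor(c['pixels'],cv2.COLOR_BGR2HSV)[...,1]
    r=np.zeros(z.shape,bool); r[box[1]:box[3],box[0]:box[2]]=1
    m=r&(abs(z-zf)<5)&(s<60); f=P[m][:,:2].astype(np.float32); ce=cv2.minEnclosingCircle(f)
    n=r&(abs(z-zf-58)<5)&(s<60); q=P[n][:,:2].astype(np.float32); nz=cv2.minAreaRect(q)
    print('flange',ce,len(f),'nozzle',nz,'z',np.median(z[n]),np.median(z[m])); return ce,nz
E
python3 - <<'E'
from h import *
c=load('w1'); disp(c,118,(270,110,370,230))
P=pts(c)[...,2]; s=cv2.cvtColor(c['pixels'],cv2.COLOR_BGR2HSV)
m=(s[...,1]>90)&(s[...,2]>80); m[:,:40]=0; m[:,90:]=0; m[:160]=0; m[210:]=0
v,u=np.nonzero(m); q=np.array([ray(c,a,b,130)[:2] for a,b in zip(u,v)],np.float32); print('hole px',u.mean(),v.mean(),q.mean(0),cv2.minAreaRect(q))
E
```

```text
flange ((445.03131103515625, -328.38995361328125), 24.608022689819336) 737 nozzle ((462.9312744140625, -337.8556823730469), (13.99307632446289, 60.78938674926758), 62.17666244506836) z 174.5198016876334 116.66920231241352
hole px 66.47142857142858 183.47285714285715 [ 540.48346  -111.737434] ((540.2435913085938, -111.69920349121094), (30.692138671875, 25.317413330078125), 14.5858793258667)
```

Emit:
arm_command --pt "0 0 0 -1.2 -3.9 0 1" --pt "0 0 0 -1.2 -3.9 0 1" --pt "0 0 0 -1.2 -3.9 0 1" --pt "0 0 0 -1.2 -3.9 0 1" --pt "0 0 0 -1.2 -3.9 0 1" --pt "0 0 0 -1.3 -3.9 0 1" --pt "0 0 0 0 0 0 1" --pt "0 0 0 0 0 0 1"

```text
time_s: 2.62
tool_pos: [466.3, -82.6, 301.4]
tcp_rot: [[0.919, -0.395, 0.003], [-0.395, -0.919, -0.0], [0.003, -0.001, -1.0]]
wrist_force: [-0.2, -1.0, -0.8]
grip_width: 0.03
finger_force: 0.0
```

Emit:
arm_command --pt "0 0 0 0 0 2.3 1" --pt "0 0 0 0 0 2.3 1" --pt "0 0 0 0 0 2.3 1" --pt "0 0 0 0 0 0 1" --pt "0 0 0 0 0 0 1"

```text
time_s: 3.03
tool_pos: [465.2, -86.2, 231.2]
tcp_rot: [[0.916, -0.402, -0.001], [-0.402, -0.916, -0.001], [-0.001, 0.001, -1.0]]
wrist_force: [-0.6, -0.4, 0.2]
grip_width: 0.004
finger_force: 0.0
```

Emit:
arm_command --pt "0 0 0 1.5 -0.6 0 1" --pt "0 0 0 1.6 -0.6 0 1" --pt "0 0 0 1.4 -0.7 0 1" --pt "0 0 0 1.4 -0.8 0 1" --pt "0 0 0 1.3 -0.8 0 1" --pt "0 0 0 1.3 -0.8 0 1" --pt "0 0 0 0.9 -1.2 0 1" --pt "0 0 0 0.9 -1.2 0 1"

```text
time_s: 3.7
tool_pos: [587.4, -65.9, 233.1]
tcp_rot: [[0.916, -0.402, 0.001], [-0.402, -0.916, -0.002], [0.002, 0.001, -1.0]]
wrist_force: [-1.7, 0.8, -0.4]
grip_width: 0.005
finger_force: 0.7
```

Emit:
arm_command --pt "0 0 0 0.9 -1.3 0 1" --pt "0 0 0 0.9 -1.3 0 1" --pt "0 0 0 0.3 -1.5 0 1" --pt "0 0 0 0.3 -1.5 0 1" --pt "0 0 0 0.3 -1.5 0 1" --pt "0 0 0 0.3 -1.5 0 1" --pt "0 0 0 -0.2 -1.2 0 1" --pt "0 0 0 -0.2 -1.2 0 1"

```text
time_s: 4.37
tool_pos: [654.9, 26.7, 232.3]
tcp_rot: [[0.917, -0.4, 0.002], [-0.4, -0.917, -0.001], [0.002, 0.0, -1.0]]
wrist_force: [-1.4, -1.4, 0.3]
grip_width: 0.002
finger_force: 0.7
```

Emit:
arm_command --pt "0 0 0 -0.3 -1 0 1" --pt "0 0 0 -0.3 -1 0 1" --pt "0 0 0 0 0 0 1" --pt "0 0 0 0 0 0 1" --pt "0 0 0 0 0 0 1"

```text
time_s: 4.78
tool_pos: [656.7, 47.7, 231.2]
tcp_rot: [[0.917, -0.399, 0.0], [-0.399, -0.917, 0.0], [0.0, -0.0, -1.0]]
wrist_force: [0.5, 0.0, 0.4]
grip_width: 0.001
finger_force: 0.0
```

```bash
python3 - <<'E'
from h import *
c=grab('wrist','w2'); grab('side','side2'); print(manip.sense()['tool_pos'],manip.sense()['wrist_force'])
cv2.imwrite('pics/two.png',np.vstack([cv2.resize(load('w2')['pixels'],(480,300)),cv2.resize(load('side2')['pixels'][100:300,150:470],(480,300))]))
E
```

```text
[656.71944201  47.03308262 231.11918171] [ 0.1622036   0.26943364 -0.54237781]
```

View pics/two.png

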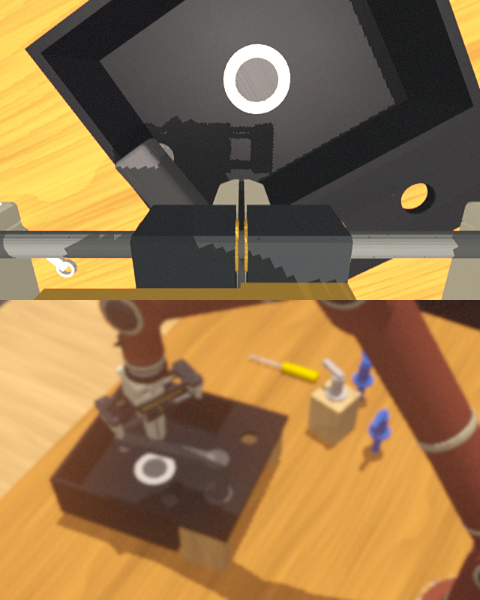

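The spout now lies out over the bowl (tip at (145,165) in the upper picture), and the hole is clear at (417,197) there. Next I back off and look straight down the hole.

Emit:
arm_command --pt "0 0 0 0.8 1.8 0 1" --pt "0 0 0 0 0 -3.5 1" --pt "0 0 0 0 0 -3.5 0.9" --pt "0 0 0 -2.6 3.4 0 0.7" --pt "0 0 0 -2.6 3.4 0 0.45" --pt "0 0 0 -2.6 3.4 0 0.45" --pt "0 0 0 -2.6 3.4 0 0.45" --pt "0 0 0 -2.8 3.3 0 0.45"

```text
time_s: 5.55
tool_pos: [472.0, -73.2, 301.2]
tcp_rot: [[0.917, -0.4, 0.001], [-0.4, -0.917, -0.0], [0.001, 0.0, -1.0]]
wrist_force: [0.3, -0.3, 0.7]
grip_width: 0.388
finger_force: 0.0
```

Emit:
arm_command --pt "0 0 0 0 0 0 0.45" --pt "0 0 0 0 0 0 0.45" --pt "0 0 0 0 0 0 0.45" --pt "0 0 0 0 0 0 0.45"

```text
time_s: 5.88
tool_pos: [475.5, -70.7, 301.4]
tcp_rot: [[0.918, -0.397, 0.002], [-0.397, -0.918, 0.0], [0.002, -0.001, -1.0]]
wrist_force: [-0.8, -0.4, -0.9]
grip_width: 0.546
finger_force: 0.0
```

```bash
cat >> h.py <<'E'
def hole(c,guess,R=30):
    P=pts(c); z=P[...,2]; K=c['mtx']; p=c['world_to_cam']@[*guess,130,1]; u0,v0=K[0,0]*p[0]/-p[2]+K[0,2],K[1,1]*p[1]/p[2]+K[1,2]
    r=int(R*K[0,0]/-p[2]); m=np.zeros(z.shape,np.uint8); cv2.circle(m,(int(u0),int(v0)),r,1,-1)
    b=((m>0)&(z<125)).astype(np.uint8)
    cn=max(cv2.findContours(b,cv2.RETR_EXTERNAL,cv2.CHAIN_APPROX_NONE)[0],key=cv2.contourArea)[:,0]
    q=np.array([ray(c,a,d,130)[:2] for a,d in cn],np.float32); el=cv2.fitEllipse(q)
    print('hole guess px',u0,v0,'ellipse',el); return el
E
python3 - <<'E'
from h import *
c=grab('wrist','w3'); t=grab('top','top3'); print(manip.sense()['tool_pos'],np.linalg.inv(c['world_to_cam'])[:3,3])
hole(c,(538,-107)); hole(t,(538,-107))
P=pts(t); z=P[...,2]; m=(z>226)&(z<245); m[:60]=0; m[230:]=0; m[:,:245]=0; m[:,400:]=0
n,l,st,ce=cv2.connectedComponentsWithStats(m.astype(np.uint8))
for i in range(1,n):
    if st[i,4]>150: print(st[i],cv2.minAreaRect(P[l==i][:,:2].astype(np.float32)))
E
```

```text
[475.32475588 -70.57324754 300.99114276] [545.00271528 -99.89802846 447.17340269]
hole guess px 332.0221033029519 111.41465755113427 ellipse ((540.7594604492188, -104.79312896728516), (33.42930603027344, 33.55438995361328), 70.27595520019531)Traceback (most recent call last):
  File "<stdin>", line 3, in <module>
  File "h.py", line 28, in hole
    cn=max(cv2.findContours(b,cv2.RETR_EXTERNAL,cv2.CHAIN_APPROX_NONE)[0],key=cv2.contourArea)[:,0]
       ~~~^^^^^^^^^^^^^^^^^^^^^^^^^^^^^^^^^^^^^^^^^^^^^^^^^^^^^^^^^^^^^^^^^^^^^^^^^^^^^^^^^^^^
ValueError: max() iterable argument is empty
```

View pics/w3.png

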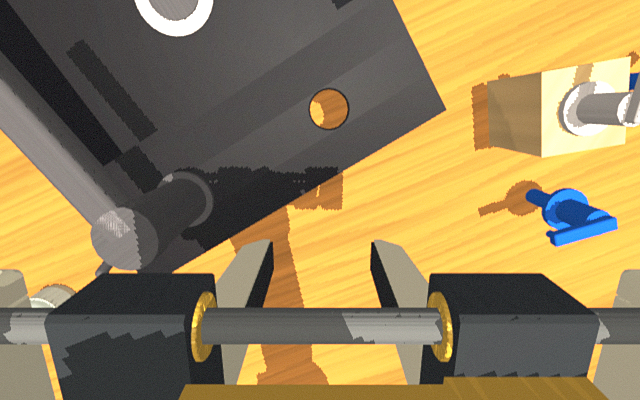

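Wrist view: the hole is unobstructed at (329,109), fitted as a 33.5 mm circle at (540.8,-104.8). The spout points out over the bowl, at upper left. The dispenser in its block is at (592,107).

Emit:
arm_command --pt "0 0 0 1.1 3.6 0 0.45" --pt "0 0 0 1.1 3.6 0 0.45" --pt "0 0 0 1.1 3.6 0 0.45" --pt "0 0 0 1.1 3.6 0 0.45" --pt "0 0 0 1.0 3.5 0 0.45" --pt "0 0 0 1.0 3.5 0 0.45" --pt "0 0 0 1.0 3.5 0 0.45" --pt "0 0 4.4 0 0 0 0.45"

```text
time_s: 6.65
tool_pos: [439.9, -338.6, 300.4]
tcp_rot: [[0.878, -0.479, -0.002], [-0.479, -0.878, -0.007], [0.001, 0.007, -1.0]]
wrist_force: [-0.1, -1.4, 0.8]
grip_width: 0.545
finger_force: 0.0
```

Emit:
arm_command --pt "0 0 0 0 0 2 0.45" --pt "0 0 0 0 0 2 0.45" --pt "0 0 0 0 0 0 0.45" --pt "0 0 0 0 0 0 0.45" --pt "0 0 0 0 0 0 0.45"

```text
time_s: 7.07
tool_pos: [443.7, -329.4, 261.7]
tcp_rot: [[0.884, -0.467, 0.001], [-0.467, -0.884, -0.001], [0.001, 0.0, -1.0]]
wrist_force: [-0.2, 0.3, 0.1]
grip_width: 0.55
finger_force: 0.0
```

```bash
python3 - <<'E'
from h import *
c=grab('wrist','w4'); t=grab('top','top4'); s=manip.sense(); p=s['tool_pos']; R=s['tcp_rot']; print(p,R.round(4).tolist())
ce,nz=disp(c,118,(230,120,420,330)); d=np.array([*ce[0],144])-p; print('tool-frame move to grip',(R.T@d).round(1))
try: hole(t,(538,-107))
except Exception as e: print(e)
P=pts(t); z=P[...,2]; m=(z>226)&(z<245); m[:60]=0; m[230:]=0; m[:,:245]=0; m[:,400:]=0
n,l,st,cc=cv2.connectedComponentsWithStats(m.astype(np.uint8))
for i in range(1,n):
    if st[i,4]>150: print(st[i],cv2.minAreaRect(P[l==i][:,:2].astype(np.float32)))
b=((t['pixels'].max(2)<75)&(abs(z-130)<10)); b[:60]=0; b[230:]=0; b[:,:245]=0; b[:,400:]=0
v,u=np.nonzero(b); print(cv2.minAreaRect(np.array([ray(t,x,y,130)[:2] for x,y in zip(u,v)],np.float32)))
E
```

```text
[ 443.59077559 -329.64600785  262.26786903] [[0.8843, -0.4669, 0.0021], [-0.4669, -0.8843, -0.0015], [0.0026, 0.0003, -1.0]]
flange ((402.4775390625, -315.625), 68.54060363769531) 904 nozzle ((462.7676696777344, -337.967041015625), (13.796126365661621, 60.95359420776367), 61.725101470947266) z 174.5122903875781 116.60819929828523
tool-frame move to grip [-43.2   6.8 118.2]
hole guess px 358.67370232088433 184.26136753008495 ellipse ((538.0010986328125, -106.04867553710938), (34.5650749206543, 37.040863037109375), 169.5769805908203)
[283 117  28  78 773] ((605.4577026367188, 67.79945373535156), (222.5178680419922, 44.495296478271484), 8.634146690368652)
((660.3194580078125, -7.8172149658203125), (379.1710510253906, 336.82403564453125), 7.692037105560303)
```

Emit:
arm_command --pt "0 0 0 0.1 -0.15 2 0.45" --pt "0 0 0 0 0 2 0.45" --pt "0 0 0 0 0 2 0.45" --pt "0 0 0 0 0 2 0.45" --pt "0 0 0 0 0 2 0.45" --pt "0 0 0 0 0 1.8 0.45" --pt "0 0 0 0 0 0 0.45" --pt "0 0 0 0 0 0 0.45"

```text
time_s: 7.83
tool_pos: [444.5, -328.5, 143.4]
tcp_rot: [[0.884, -0.467, 0.0], [-0.467, -0.884, 0.0], [-0.0, -0.0, -1.0]]
wrist_force: [-0.3, 0.9, 0.1]
grip_width: 0.552
finger_force: 0.0
```

Emit:
arm_command --pt "0 0 0 0 0 0 0.6" --pt "0 0 0 0 0 0 0.65" --pt "0 0 0 0 0 0 0.7" --pt "0 0 0 0 0 0 0.75" --pt "0 0 0 0 0 0 0.8" --pt "0 0 0 0 0 0 1" --pt "0 0 0 0 0 0 1" --pt "0 0 0 0 0 0 1" --grip_force 25

```text
time_s: 8.5
tool_pos: [444.6, -328.8, 144.0]
tcp_rot: [[0.884, -0.467, 0.001], [-0.467, -0.884, -0.001], [0.002, 0.0, -1.0]]
wrist_force: [-0.5, 0.8, 6.2]
grip_width: 0.297
finger_force: 25.0
```

```bash
python3 - <<'E'
from h import *
s=manip.sense(); print(s['tool_pos'],s['wrist_force'],s['finger_force'],s['grip_width'],s['tcp_rot'][:,2])
c=grab('side','side5'); p=c['world_to_cam']@[445,-328,144,1];K=c['mtx'];u,v=int(K[0,0]*p[0]/-p[2]+K[0,2]),int(K[1,1]*p[1]/p[2]+K[1,2])
cv2.imwrite('pics/s5.png',cv2.resize(c['pixels'][v-50:v+50,u-60:u+60],None,fx=5,fy=5,interpolation=cv2.INTER_CUBIC))
E
```

```text
[ 444.63402287 -328.81033562  144.00927236] [-0.51264752  0.80448876  6.21793632] 25.000898838043213 0.2972900832709303 [ 1.40625876e-03 -9.06809969e-04 -9.99998600e-01]
```

View pics/s5.png

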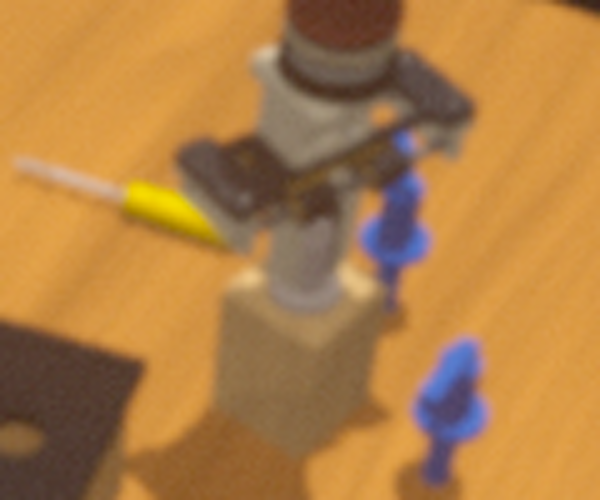

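The fingers hold the dispenser's body (28 mm opening) and the flange still sits on the block. Next is the straight lift.

Emit:
arm_command --pt "0 0 0 0 0 -0.8 1" --pt "0 0 0 0 0 -1.2 1" --pt "0 0 0 0 0 -1.5 1" --pt "0 0 0 0 0 -1.5 1" --pt "0 0 0 0 0 -1.5 1" --pt "0 0 0 0 0 -1.5 1" --pt "0 0 0 0 0 -1.8 1" --pt "0 0 0 0 0 -1.8 1"

```text
time_s: 9.22
tool_pos: [443.4, -327.8, 259.1]
tcp_rot: [[0.884, -0.468, -0.002], [-0.468, -0.884, 0.002], [-0.003, -0.0, -1.0]]
wrist_force: [0.4, -0.0, -2.4]
grip_width: 0.299
finger_force: 25.0
```

Emit:
arm_command --pt "0 0 0 0 0 -0.5 1" --pt "0 0 0 0 0 0 1" --pt "0 0 0 0 0 0 1" --pt "0 0 0 0 0 0 1" --pt "0 0 0 0 0 0 1"

```text
time_s: 9.63
tool_pos: [443.5, -327.9, 262.6]
tcp_rot: [[0.884, -0.468, -0.003], [-0.467, -0.884, 0.002], [-0.003, -0.0, -1.0]]
wrist_force: [-0.3, 0.8, -1.7]
grip_width: 0.295
finger_force: 25.0
```

```bash
python3 - <<'E'
from h import *
s=manip.sense(); p=s['tool_pos']; R=s['tcp_rot']; print(p,s['wrist_force'],s['finger_force'],s['grip_width'],R.round(4).tolist())
c=grab('wrist','w6'); t=grab('top','top6'); sd=grab('side','side6')
P=(pts(c)-p)@R  # tool frame
np.save('pics/w6tool.npy',P)
s_=cv2.cvtColor(c['pixels'],cv2.COLOR_BGR2HSV)[...,1]
for lo,hi,n in((-36,-27,'noz'),(20,32,'flange')):
    m=(P[...,2]>lo)&(P[...,2]<hi)&(abs(P[...,1])<45)&(P[...,0]>-40)&(P[...,0]<70)&(s_<60); v,u=np.nonzero(m); q=P[m]
    if len(q): print(n,len(q),u.min(),u.max(),v.min(),v.max(),q.min(0),q.max(0),np.median(q,0),cv2.minAreaRect(q[:,:2].astype(np.float32)))
a=c['pixels'][60:380,180:460]
K=sd['mtx']; w=sd['world_to_cam']@[*p,1]; u,v=int(K[0,0]*w[0]/-w[2]+K[0,2]),int(K[1,1]*w[1]/w[2]+K[1,2])
cv2.imwrite('pics/two6.png',np.hstack([cv2.resize(a,(420,480)),cv2.resize(sd['pixels'][v-40:v+80,u-45:u+45],(360,480))]))
E
```

```text
[ 443.48967402 -327.89369648  262.56612921] [-0.29079143  0.76888961 -1.73817224] 24.999703466892242 0.2953763340206274 [[0.884, -0.4675, -0.0026], [-0.4675, -0.884, 0.0018], [-0.0031, -0.0004, -1.0]]
noz 5362 262 381 179 307 [  0.33783429 -23.76519938 -35.98220248] [ 51.24492012  21.94791623 -27.01020601] [ 25.74710948  -1.11304821 -30.42231972] ((22.00839614868164, -5.980573654174805), (42.27400207519531, 53.863914489746094), 68.17778015136719)
flange 1104 278 365 210 253 [  1.57444022 -24.4749741   20.03574655] [22.4258961  22.68792378 31.94611326] [11.92892291  9.38841959 27.41049544] ((12.000619888305664, -0.8932914733886719), (20.851322174072266, 47.16291809082031), 0.002143393037840724)
```

View pics/two6.png

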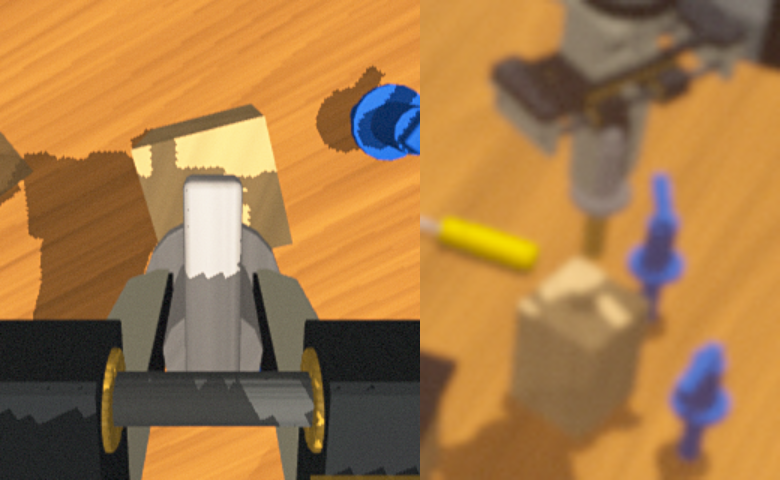

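Held firmly and clear of the block: the left picture shows the flange centred between the fingers, and the right one shows the whole brass shank free above the block. Next I carry it towards the hole and stop short to re-measure the hole with the dispenser in view.

Emit:
arm_command --pt "0 0 0 -0.8 -3 0 1" --pt "0 0 0 -0.8 -3 0 1" --pt "0 0 0 -0.8 -3 0 1" --pt "0 0 0 -0.8 -3 0 1" --pt "0 0 0 -0.8 -3 0 1" --pt "0 0 0 -0.8 -3 0 1" --pt "0 0 0 -0.8 -3 0 1" --pt "0 0 0 -0.7 -3 0 1"

```text
time_s: 10.45
tool_pos: [500.6, -85.3, 263.9]
tcp_rot: [[0.884, -0.468, -0.0], [-0.468, -0.884, 0.0], [-0.0, 0.0, -1.0]]
wrist_force: [0.9, 0.8, -1.7]
grip_width: 0.292
finger_force: 25.0
```

Emit:
arm_command --pt "0 0 0 0 0 0 1" --pt "0 0 0 0 0 0 1" --pt "0 0 0 0 0 0 1" --pt "0 0 0 0 0 0 1" --pt "0 0 0 0 0 0 1" --pt "0 0 0 0 0 0 1"

```text
time_s: 10.95
tool_pos: [500.4, -88.2, 264.0]
tcp_rot: [[0.883, -0.47, -0.0], [-0.47, -0.883, -0.0], [0.0, 0.0, -1.0]]
wrist_force: [-0.2, 0.3, -1.5]
grip_width: 0.296
finger_force: 25.0
```

```bash
cat >> h.py <<'E'
def nozzle_tool(c,p,R):
    P=(pts(c)-p)@R; m=(P[...,2]>-40)&(P[...,2]<-24)&(abs(P[...,1])<14)&(P[...,0]>15)&(P[...,0]<60); q=P[m]
    f=q[q[:,0]>20]; print('nozzle tool: xmax %.1f y %.1f..%.1f z %.1f'%(np.percentile(q[:,0],99.5),*np.percentile(f[:,1],[1,99]),np.median(q[:,2])))
E
python3 - <<'E'
from h import *
s=manip.sense(); p=s['tool_pos']; R=s['tcp_rot']; print(p,s['wrist_force'],R.round(4).tolist())
c=grab('wrist','w7'); t=grab('top','top7')
e=hole(c,(540,-106.5),24); nozzle_tool(c,p,R); print('hole in tool',((np.array([*e[0],130])-p)@R).round(1))
P=pts(c); g=[ (abs(P[...,2]-k)<1.5).sum() for k in range(122,138)]; print('ledge z',122+int(np.argmax(g)))
E
```

```text
[500.39026726 -88.17311635 264.01539285] [-0.20510397  0.25501674 -1.50356698] [[0.8828, -0.4698, -0.0001], [-0.4698, -0.8828, -0.0003], [0.0, 0.0004, -1.0]]
hole guess px 319.3815950878696 147.66942058500535 ellipse ((541.18603515625, -105.10533905029297), (33.41384506225586, 33.51633071899414), 152.6881103515625)
nozzle tool: xmax 51.0 y -7.7..5.9 z -30.4
hole in tool [ 44.   -4.3 134. ]
ledge z 129
```

Emit:
arm_command --pt "0 0 0 1.1 -0.1 0 1" --pt "0 0 0 1.1 -0.1 0 1" --pt "0 0 0 1.1 -0.1 0 1" --pt "0 0 0 1.1 -0.04 0 1" --pt "0 0 0 0 0 0 1" --pt "0 0 0 0 0 0 1" --pt "0 0 0 0 0 0 1" --pt "0 0 0 0 0 0 1"

```text
time_s: 11.72
tool_pos: [540.4, -104.1, 264.0]
tcp_rot: [[0.884, -0.467, -0.001], [-0.467, -0.884, 0.0], [-0.001, -0.0, -1.0]]
wrist_force: [-0.5, -0.2, -1.4]
grip_width: 0.297
finger_force: 25.0
```

```bash
python3 - <<'E'
from h import *
s=manip.sense(); p=s['tool_pos']; R=s['tcp_rot']; print(p,R.round(4).tolist())
c=grab('side','side8'); t=grab('top','top8'); w=grab('wrist','w8')
def px(c,X):
    K=c['mtx']; q=c['world_to_cam']@[*X,1]; return K[0,0]*q[0]/-q[2]+K[0,2],K[1,1]*q[1]/q[2]+K[1,2]
print('side px: tcp',px(c,p),'tip',px(c,p-[0,0,94]),'hole',px(c,(540,-106,130)))
u,v=map(int,px(c,p-[0,0,94]))
a=cv2.resize(c['pixels'][v-45:v+45,u-45:u+45],(400,400),interpolation=cv2.INTER_CUBIC); b=cv2.resize(w['pixels'][130:330,220:420],(400,400))
cv2.imwrite('pics/two8.png',np.hstack([a,b])); print(u,v)
E
```

```text
[ 540.44386287 -104.07012142  264.01328337] [[0.8841, -0.4674, -0.0007], [-0.4674, -0.8841, 0.0004], [-0.0009, -0.0, -1.0]]
side px: tcp (np.float64(315.240018301289), np.float64(160.33405774522143)) tip (np.float64(315.1759200575694), np.float64(182.60666802787912)) hole (np.float64(315.58167326275395), np.float64(191.03709046136802))
315 182
```

View pics/two8.png

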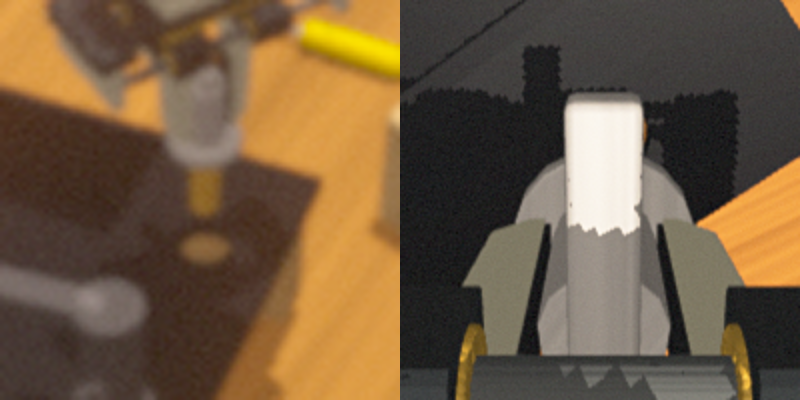

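Left, the side view: the shank at x 205 hangs squarely over the hole at (205,248). Right, the wrist view: dispenser straight in the fingers. Now a numeric cross-check from the top and side pictures.

```bash
python3 - <<'E'
from h import *
p=np.array([540.44,-104.07,264.0]); 
for tag in('top4','top7'):
    try: hole(load(tag),(538,-107),24)
    except Exception as e: print(tag,e)
# same-camera reference: block/dispenser before grip in top4 & held in top6
def axis(c,z,X):
    P=pts(c); K=c['mtx']; q=c['world_to_cam']@[*X,1]; u,v=int(K[0,0]*q[0]/-q[2]+K[0,2]),int(K[1,1]*q[1]/q[2]+K[1,2])
    s=cv2.cvtColor(c['pixels'],cv2.COLOR_BGR2HSV); print('px',u,v); return u,v
c=load('side8'); im=c['pixels'].astype(int); hsv=cv2.cvtColor(c['pixels'],cv2.COLOR_BGR2HSV)
sat=hsv[137:227,270:360,1]; val=hsv[137:227,270:360,2]
m=((sat>100)&(val>70)).astype(np.uint8)
n,l,st,ce=cv2.connectedComponentsWithStats(m)
for i in range(1,n):
    if 10<st[i,4]<400: print(st[i],ce[i]+[270,137])
print('shank rows sat-weighted centroid')
for r in range(172,186):
    w=np.clip(hsv[r,305:328,1].astype(float)-60,0,None); print(r,(w*np.arange(305,328)).sum()/max(w.sum(),1),int(w.sum()))
E
```

```text
hole guess px 358.67370232088433 184.26136753008495 ellipse ((537.8822021484375, -105.27642822265625), (33.75374984741211, 35.707942962646484), 132.4827423095703)
top7 max() iterable argument is empty
[30 37 10  5 18] [304.05555556 176.11111111]
shank rows sat-weighted centroid
172 320.3190298507463 536
173 319.34736842105264 475
174 316.86737400530507 754
175 316.1701388888889 1152
176 316.2734638757596 1481
177 316.0107255520505 1585
178 316.2439184746877 1521
179 316.44893899204243 1508
180 316.1916010498688 1524
181 316.4332107843137 1632
182 316.962895377129 1644
183 316.9515113350126 1588
184 317.431295200526 1521
185 317.37724137931036 1450
```

Emit:
arm_command --pt "0 0 0 0.1 0.12 0 1" --pt "0 0 0 0 0 0.8 1" --pt "0 0 0 0 0 0.8 1" --pt "0 0 0 0 0 0.8 1" --pt "0 0 0 0 0 0.8 1" --pt "0 0 0 0 0 0 1" --pt "0 0 0 0 0 0 1" --pt "0 0 0 0 0 0 1"

```text
time_s: 12.53
tool_pos: [541.7, -105.9, 232.0]
tcp_rot: [[0.884, -0.467, 0.0], [-0.467, -0.884, 0.0], [0.0, -0.0, -1.0]]
wrist_force: [-0.1, 0.2, -2.1]
grip_width: 0.297
finger_force: 25.0
```

```bash
python3 - <<'E'
from h import *
s=manip.sense(); print(s['tool_pos'],s['wrist_force'],s['tcp_rot'][:,2])
c=grab('side','side9'); h=c['pixels'][150:215,280:355]; cv2.imwrite('pics/s9.png',cv2.resize(h,None,fx=8,fy=8,interpolation=cv2.INTER_CUBIC))
E
```

```text
[ 541.71231112 -105.91323369  232.02885561] [-0.06870471  0.24011481 -2.12653099] [ 2.20936200e-04  1.93450598e-05 -9.99999975e-01]
```

View pics/s9.png

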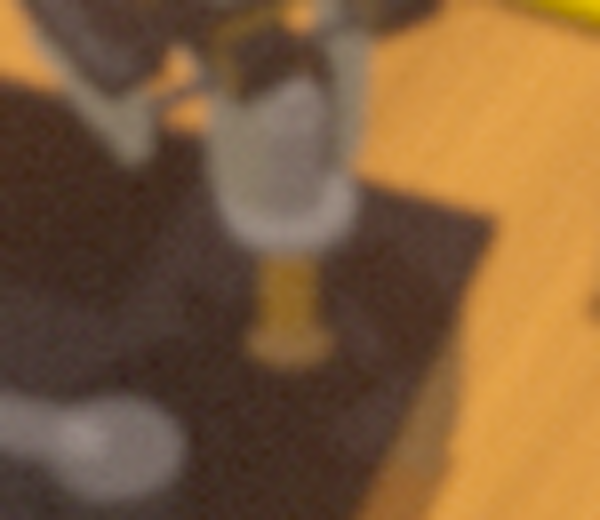

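The shank (crop x 260–318, centre 289) sits over the middle of the hole (x 245–335, centre 290). The tip-to-rim spacing in the picture matches what a centred fit should give. Lowering.

Emit:
arm_command --pt "0 0 0 -0.08 0 0.2 1" --pt "0 0 0 0 0 0.7 1" --pt "0 0 0 0 0 0.8 1" --pt "0 0 0 0 0 0.8 1" --pt "0 0 0 0 0 0.8 1" --pt "0 0 0 0 0 0.8 1" --pt "0 0 0 0 0 0.8 1" --pt "0 0 0 0 0 0.4 1"

```text
time_s: 13.25
tool_pos: [540.1, -105.4, 177.5]
tcp_rot: [[0.884, -0.467, -0.002], [-0.467, -0.884, 0.0], [-0.002, 0.001, -1.0]]
wrist_force: [0.5, 0.0, -1.8]
grip_width: 0.3
finger_force: 25.0
```

Emit:
arm_command --pt "0 0 0 0 0 0 1" --pt "0 0 0 0 0 0 1" --pt "0 0 0 0 0 0 1" --pt "0 0 0 0 0 0 1" --pt "0 0 0 0 0 0 1" --pt "0 0 0 0 0 0 1"

```text
time_s: 13.75
tool_pos: [541.0, -105.6, 179.4]
tcp_rot: [[0.884, -0.468, 0.001], [-0.468, -0.884, -0.0], [0.001, -0.0, -1.0]]
wrist_force: [0.4, -0.1, -2.0]
grip_width: 0.298
finger_force: 25.0
```

```bash
python3 - <<'E'
from h import *
s=manip.sense(); p=s['tool_pos']; R=s['tcp_rot']; print(p,s['wrist_force'],R.round(4).tolist(),abs(s['qvel']).max())
w=grab('wrist','w10'); nozzle_tool(w,p,R); t=grab('top','top10')
# spout angle from the top view, sink yaw 7.69 deg
P=pts(t); z=P[...,2]; m=(z>226)&(z<245); m[:175]&=True; m[:60]=0; m[175:]=0; m[:,:255]=0; m[:,325:]=0
n,l,st,_=cv2.connectedComponentsWithStats(m.astype(np.uint8)); i=1+st[1:,4].argmax(); print(st[i],cv2.minAreaRect(P[l==i][:,:2].astype(np.float32)))
E
```

```text
[ 541.00032    -105.58364629  179.42047128] [ 0.41792279 -0.09513223 -1.96326606] [[0.884, -0.4675, 0.0008], [-0.4675, -0.884, -0.0001], [0.0008, -0.0003, -1.0]] 0.00293566197152366
nozzle tool: xmax 51.0 y -7.8..5.9 z -30.3
[283 117  22  58 514] ((631.2466430664062, 78.02641296386719), (168.2269744873047, 23.965042114257812), 11.959588050842285)
```

```bash
python3 - <<'E'
from h import *
for tag,p,R in(('w10',np.array([541.0,-105.6,179.4]),None),('w4',np.array([443.6,-329.6,262.3]),1),):
    c=load(tag); R=np.array([[.884,-.4675,0],[-.4675,-.884,0],[0,0,-1]]); P=(pts(c)-p)@R
    zt=-31 if tag=='w10' else 87
    m=(abs(P[...,2]-zt)<6)&(abs(P[...,1]+1)<5)&(P[...,0]>15)&(P[...,0]<49); q=P[m]
    A=np.c_[q[:,:2],np.ones(len(q))]; f=np.linalg.lstsq(A,q[:,2],rcond=None)[0]; print(tag,'nozzle top slope',f.round(3),len(q))
    s=zt+57; m=(abs(P[...,2]-s)<5)&(abs(P[...,1]+1)<27)&(P[...,0]>5)&(P[...,0]<30); q=P[m][:,:2]
    e=[]
    for y0 in np.arange(-22,21,1.5):
        k=q[abs(q[:,1]-y0)<.75]
        if len(k)>2 and abs(y0+1)>8: e.append([k[:,0].max(),y0])
    e=np.array(e); B=np.c_[2*e,np.ones(len(e))]; g=np.linalg.lstsq(B,(e**2).sum(1),rcond=None)[0]; print('flange circle',g[:2].round(1),np.sqrt(g[2]+g[0]**2+g[1]**2).round(1))
s9=manip.sense(); print(s9['tool_pos'],s9['wrist_force'],s9['finger_force'])
E
```

```text
w10 nozzle top slope [ 4.0000e-03 -3.0000e-03 -3.0645e+01] 2498
flange circle [-1.4 -0.9] 25.9
w4 nozzle top slope [-1.0000e-03 -0.0000e+00  8.7691e+01] 690
flange circle [-0.  -1.7] 25.1
[ 540.87549439 -105.57312523  179.26726267] [ 0.14037245  0.98163611 -1.98092431] 24.999650716781616
```

```bash
python3 -c "
from bench import manip
print(manip.sign_off())"
```

```text
the job is handed in; nothing more can be done
None
```

The job is handed in: the spout points out over the bowl at about 1.6 rad, and the arm holds the dispenser upright and still in the hole, centred to within about 2 mm by my measurements, with its flange about 15 mm above the ledge; the verdict was not shown.

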